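# Return the reagent bottle to its pocket and open its safety cap

### The job

Put the yellow-labelled reagent bottle back, upright and fully home, into its own yellow pocket block, which stops it from turning. Then, with the bottle standing there, open its push-and-turn safety cap (press down, twist anticlockwise, lift) and finish while still holding the cap in the gripper, level and at least 5 cm clear above the bottle's mouth, with the bottle left fully home in its pocket. Do not tip the bottle over or disturb the other things on the worktop.

Things in the scene. Friction and masses are not known exactly. Their poses are not given: they have to be found in the camera images.
- bottle_mid (a point): loose reagent bottle, 220 to 370 g: white square body 44 x 44 mm, 62 mm tall, yellow label band, neck 24 mm across. Point: centre of the square body, 31 mm above its underside; z up, x and y square to its flat sides (any quarter turn fits the pocket). With the cap on it is 106 mm tall and may be picked up and carried by the cap
- cap_center (a point): yellow round push-and-turn cap (30 g) on the bottle: 46 mm across, 32 mm tall, flat top, rim 12 mm above the bottle's square shoulder. Point: on its axis, half-way up, 59 mm above bottle_mid while locked on; z up. A 6 N spring holds it up and locked. To open, keep it pressed more than 4 mm (aim for 6 mm, 10 N; it bottoms at 8 mm) while turning it anticlockwise seen from above
- bottle_mouth (a point): centre of the bottle's mouth under the cap, 94 mm above the underside, z up. The pressed cap is free to lift straight off once turned 53 degrees relative to the bottle and meets a stop at 89 degrees; turn about 75 degrees, as the bottle has up to 10 degrees of play in its pocket. It does not turn clockwise, and locked it has only a few degrees of play
- pocket_yellow (a point): yellow pocket block, fixed: 84 x 84 mm, top face 34 mm above the worktop, with a square pocket 48 x 48 mm, 22 mm deep, mouth chamfered 4 mm. Point: centre of the pocket's floor, 12 mm above the worktop; z up, x and y along the pocket's sides. Seated, bottle_mid is 31 mm above this point. The pocket leaves the bottle a few degrees of turn
- pocket_green (a point): green pocket block, the same, empty and not for this bottle. Point: centre of the pocket's floor. The yellow, green and blue blocks stand 100 mm apart in a row on a 110 x 310 mm aluminium tray, 6 mm thick, in any order
- pocket_blue (a point): blue pocket block, the same, occupied by the blue-labelled bottle. Point: centre of the pocket's floor
- blue_bottle_mid (a point): the blue-labelled reagent bottle standing in the blue pocket block (bystander): same 44 x 44 x 62 mm square body, small blue cap 32 mm across, 88 mm tall in all, 250 g, loose. Point: centre of the square body, 31 mm above its underside
- veg_plate: patterned blue plate, 200 mm across, with a green chilli and a green pepper lying on it, up to 66 mm tall (bystander, loose). Origin: centre of its underside
- sample_cup: clear plastic sample cup, 64 mm across, 60 mm tall (bystander, loose, 80 g). Origin: centre of its underside
- tube_rack: white rack of small capped tubes, 60 x 160 mm and 82 mm tall, long along its y (bystander, loose). Origin: centre of its underside
- check_weight: small brass check weight, 28 mm across, 40 mm tall (bystander, loose). Origin: centre of its underside
- strip_box: white test-strip carton with a green band, 55 x 90 x 50 mm (bystander, loose). Origin: centre of its underside
Not all that is in view belongs to the job. Leave any pink look-alike of the part that bears cap_center alone.

How it is judged:
On the way:
1. the bottle stands fully home in the yellow pocket with its cap still on (horizontal distance between bottle_mid and pocket_yellow below 0.006 m and z of bottle_mid in the frame of pocket_yellow below 0.0345 m and angle between bottle_mid's own z axis and vertical below 0.1 rad and distance between cap_center and bottle_mid below 0.064 m), for 0.2 s.
At the end, for the whole second after the job is handed in: Bottle in the yellow pocket: within 6 mm of centre, at most 3.5 mm off the floor, tilt under 0.1 rad, at rest. Cap gripped, not touching the bottle, level within 0.3 rad, within 50 mm of straight above the bottle, its centre over 125 mm above bottle_mid (rim 46 mm clear of the mouth) (horizontal distance between bottle_mid and pocket_yellow below 0.006 m and z of bottle_mid in the frame of pocket_yellow below 0.0345 m and angle between bottle_mid's own z axis and vertical below 0.1 rad and linear speed of bottle below 0.03 m/s and z of cap_center in the frame of bottle_mid above 0.125 m and horizontal distance between cap_center and bottle_mid below 0.05 m and angle between cap_center's own z axis and vertical below 0.3 rad and contact force between the fingers and cap above 1 N and contact force between bottle and cap below 0.1 N); the arm keeps its last pose, push and grip.
It fails at once if the bottle is tipped over (angle between bottle_mid's own z axis and vertical above 0.7 rad).
It fails at once if another thing on the worktop is disturbed (distance of any of blue_bottle_mid, veg_plate, sample_cup, tube_rack, check_weight, strip_box from where it was at the start of the episode above 0.03 m or angle between any of blue_bottle_mid, veg_plate, sample_cup, tube_rack, check_weight, strip_box's own z axis and vertical above 0.5 rad).
It also fails if it takes over 48 s, if anything falls off the work surface, if the arm or the gripper's body presses on something with over 40 N, if the wrist force passes 120 N, or if a joint passes its speed limit or range.

### The arm

A 6-joint arm with a two-finger parallel gripper is mounted at the origin on the work surface. World frame = base frame: x ahead of the robot, y to its left, z up, the work surface at z = 0. Lengths are in m, angles in rad, forces in N, time in s.
With the tool pointing down it reaches from about 0.4 to 0.825 m from the base axis. Payload 7 kg.
Tool frame: the origin (TCP) lies midway between the tips of the shut fingers; the grasp point (between the pads) lies 19 mm behind it (arm.pinch_z is the distance from the TCP to the grasp point, in m); z points along the fingers, x is the direction in which the jaws open and shut, and the axes are right-handed (so a half turn about z gives the same grasp; the last joint's range is limited). The gripper opens to 85 mm and grips with 20 to 120 N. Pads are 22 mm wide; open, the fingers measure 114 mm over their backs; the gripper's body (76 mm by 85 mm) begins 54 mm behind the grasp point. The pads swing forward as they close: fully open they stand 13 mm farther back than shut.
Start: joints at [1.456, 0.359, 0.012, 0, -1.224, -0.288], TCP at [0.265, 0.621, 0.231] pointing down, gripper open.
Joint ranges: [-3.07, 3.07], [-1.43, 2.12], [-1.02, 1.25], [-3.03, 1.67], [-3.05, -0], [-3.03, 3.03]. Speed limits (rad/s): [2.39, 2.39, 3.01, 3.14, 3.14, 3.14].

### API

Orientations are given as [roll, pitch, yaw] about the fixed x, y, z axes, in that order (R = Rz(yaw) Ry(pitch) Rx(roll)).
In Python, from station import observe, read_camera, hand_in, arm gives the robot as it stands.
- The arm moves only by the shell command python3 -m inch 'ROWS' [FORCE]. ROWS is JSON, a list of rows, each an object with "translation": the shift along the world's x, y, z scaled (see below), a list of three; "delta_rot": the turn, a rotation vector about the world's x, y, z scaled (see below), a list of three; "gripper": the opening, from 0 (shut) to 1 (fully open). A call has 1 to 8 rows; each row shifts and turns the commanded pose from where the row before left it; what a row does not reach is not made up. The controller multiplies each number of a shift by 100 mm and each number of a turn by 120 degrees. A row lasts 1/12 s, in which the tool goes at most 41.7 mm and 7.16 degrees, less where a joint would pass 70% of its speed; a pose out of reach is approached as far as the arm can. A call with a number of a shift or a turn outside -1 to 1 is refused whole. A call with a gripper value outside its range is refused whole. The fingers move at their own pace and stop on an object; FORCE is the grip in N (left out, the last holds). Time passes only in rows, so rows that do not move let the fingers close. It gives the time, the measured TCP pose, the force and the opening at its end, in the units of the state.
- observe(): the state, without advancing time (a new reading comes with each control period).
- read_camera(name): name is "scene" or "top"; returns a dict with "pixels" (400x640x3 uint8, red, green, blue), "fx", "fy", "cx", "cy" (pixels), "T" (4x4, takes a point from camera to world coordinates). Camera axes: x right, y down, z forward; pixel columns grow to the right and rows downward; lengths in m; the calibration is good to about 2 mm. A picture is of the moment at which its call begins. There is no depth.
- hand_in(): hands the job in, once; it reports no verdict.
The state is a dict: "time_s": time; "q": joint angles; "qd": joint speeds; "joint_efforts": joint torques, N m; "tool_pos": TCP position; "tcp_rot": TCP orientation; "contact_force": force on the tool from outside, world axes, zero at the start; "moment": the same for the moment, N m; "opening": finger opening in m.
Only numpy, scipy, OpenCV 4.12 (cv2) and the standard library are available. Lean on these libraries where they do the work, as an engineer would, in place of code of your own. Each camera call takes 0.05 s, during which the arm holds its last target.

## Working session

There is one attempt and no reset: what is moved stays moved. The work goes in short steps, Python scripts to look and compute and a shell command to move; the robot and the scene stay as the last step left them, time stands still between calls to the robot, and variables do not carry over. Pictures are saved under pics/ and viewed, and the job is handed in when it is done.

```bash
mkdir -p pics; ls; cat > h.py <<'E'
import numpy as np, cv2
from station import observe, read_camera, arm
def snap(name,fn):
    c=read_camera(name); np.savez('pics/'+fn+'.npz',**c)
    cv2.imwrite('pics/'+fn+'.png',c['pixels'][:,:,::-1]); return c
def load(fn): return dict(np.load('pics/'+fn+'.npz'))
def crop(fn,u0,v0,w,h,s,out):
    im=cv2.imread('pics/'+fn+'.png')[v0:v0+h,u0:u0+w]
    cv2.imwrite('pics/'+out+'.png',cv2.resize(im,None,fx=s,fy=s,interpolation=cv2.INTER_CUBIC))
def ray(c,u,v):
    T=c['T']; d=T[:3,:3]@np.array([(u-c['cx'])/c['fx'],(v-c['cy'])/c['fy'],1]); return T[:3,3],d
def atz(c,u,v,z):
    o,d=ray(c,u,v); return o+d*(z-o[2])/d[2]
def proj(c,p):
    T=c['T']; q=T[:3,:3].T@(np.asarray(p,float)-T[:3,3]); return np.array([c['fx']*q[0]/q[2]+c['cx'],c['fy']*q[1]/q[2]+c['cy']])
def st():
    s=observe()
    for k in ('time_s','q','tool_pos','tcp_rot','contact_force','moment','opening'): print(k,np.round(s[k],4))
E
python3 - <<'E'
from h import *
for n in('scene','top'):
    c=snap(n,n+'0'); print(n,c['fx'],c['cx'],c['cy'],np.round(c['T'],3).tolist())
st(); print(arm.pinch_z)
E
```

```text
pics
scene 444.5407766751701 326.2189245312587 194.91514480689537 [[0.445, 0.536, -0.718, 1.332], [0.896, -0.264, 0.358, -0.406], [0.002, -0.802, -0.597, 0.759], [0.0, 0.0, 0.0, 1.0]]
top 501.68484694137635 323.0329431066419 198.43599742014004 [[-0.004, -0.98, 0.198, 0.217], [-1.0, 0.006, 0.009, -0.015], [-0.01, -0.198, -0.98, 1.588], [0.0, 0.0, 0.0, 1.0]]
time_s 0.1
q [ 1.4561e+00  3.5930e-01  1.1200e-02 -3.0000e-04 -1.2241e+00 -2.8810e-01]
tool_pos [0.2645 0.6206 0.2305]
tcp_rot [-3.1415e+00 -1.5000e-03 -1.9737e+00]
contact_force [ 0.1532  1.1586 -1.0273]
moment [-0.0941  0.0587 -0.0465]
opening 0.0855
0.0187
```

View pics/scene0.png

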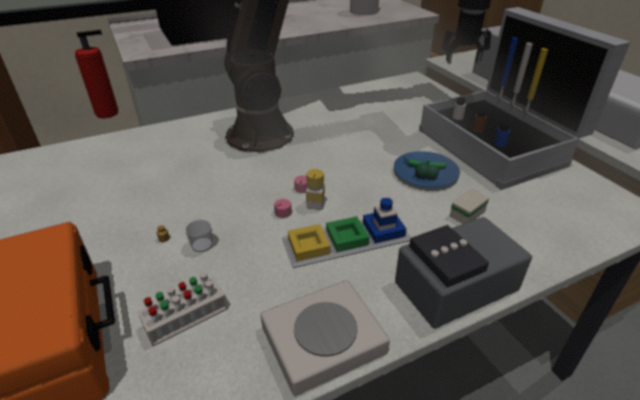

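View pics/top0.png

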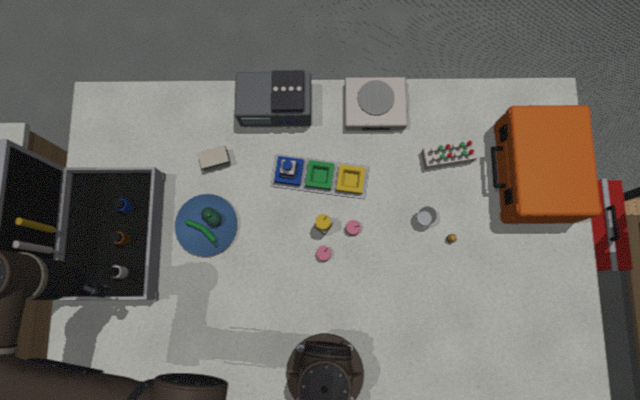

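The yellow bottle is at about (323,224) in top and (316,188) in scene. The pocket row is blue, green, yellow at (289,170), (320,175), (350,179) in top. There are two pink caps next to the bottle. I'll zoom in.

```bash
python3 - <<'E'
from h import *
crop('top0',260,140,130,130,6,'t0c')
crop('scene0',260,150,160,120,5,'s0c')
E
```

```text
(no output)
```

View pics/t0c.png

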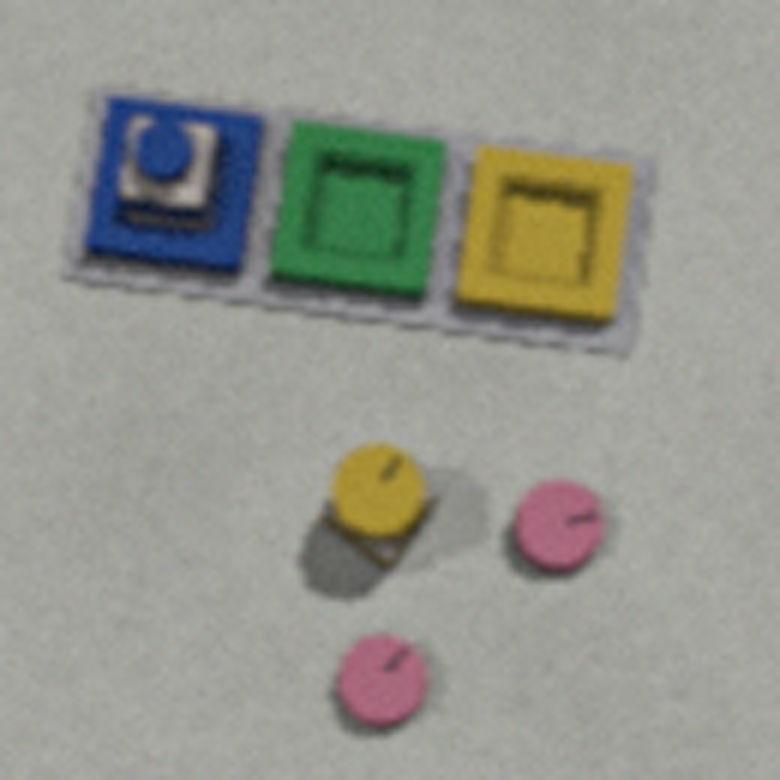

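View pics/s0c.png

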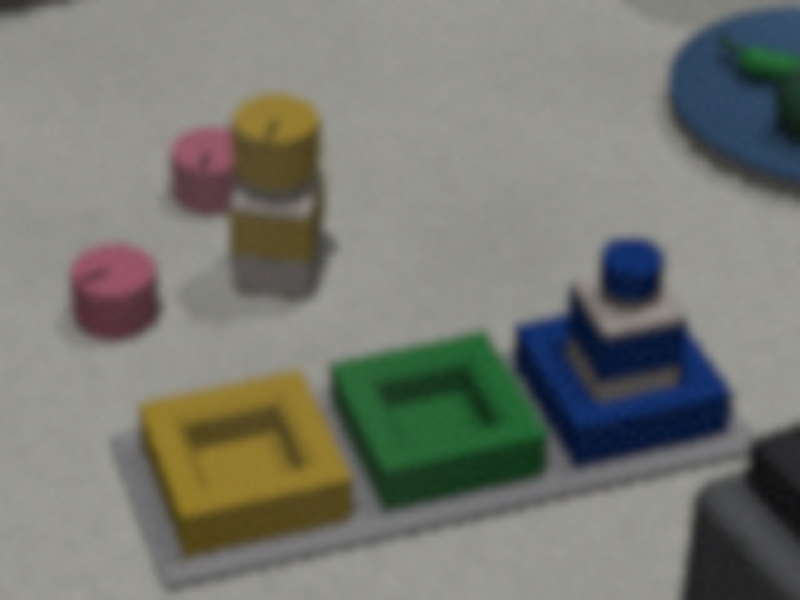

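```bash
cat > m.py <<'E'
from h import *
t=load('top0'); s=load('scene0')
T=lambda x,y,z:atz(t,260+(x+.5)/6-.5,140+(y+.5)/6-.5,z)
S=lambda x,y,z:atz(s,260+(x+.5)/5-.5,150+(y+.5)/5-.5,z)
pt=[T(*p,.034) for p in((475,147),(635,160),(613,318),(455,302))]
ps=[S(*p,.034) for p in((142,405),(302,374),(350,488),(185,552))]
for P in(pt,ps):
    P=np.array(P);print(np.round(P,4).tolist(),'c',P.mean(0).round(4))
    for i in range(4):
        d=P[(i+1)%4]-P[i];print(np.linalg.norm(d).round(4),np.degrees(np.arctan2(d[1],d[0])).round(1)%90)
for nm,q in(('y',(475,147,635,160)),('g',(290,122,447,140))):pass
print('tray',[T(*p,.006).round(4).tolist() for p in((88,90),(655,155),(632,352),(65,280))])
print('cap',T(379,490,.106).round(4),S(277,122,.106).round(4))
print('pink',T(560,525,.032).round(4),T(382,680,.032).round(4),S(113,273,.032).round(4))
b=[T(*p,.062) for p in((325,518),(389,562),(436,500))];print(np.round(b,4).tolist())
for i in(0,1):
    d=b[i+1]-b[i];print(np.linalg.norm(d),np.degrees(np.arctan2(d[1],d[0]))%90)
d=T(398,462,.106)-T(383,482,.106);print('tick',np.degrees(np.arctan2(d[1],d[0])))
E
python3 m.py
```

```text
[[0.6423, -0.0512, 0.034], [0.6346, -0.1364, 0.034], [0.5485, -0.123, 0.034], [0.5577, -0.0398, 0.034]] c [ 0.5958 -0.0876  0.034 ]
0.0855 84.8
0.0871 81.19999999999999
0.0837 83.7
0.0854 82.3
[[0.551, -0.1215, 0.034], [0.5647, -0.0406, 0.034], [0.6491, -0.0563, 0.034], [0.6535, -0.1428, 0.034]] c [ 0.6046 -0.0903  0.034 ]
0.0821 80.4
0.0859 79.5
0.0866 2.9000000000000057
0.1047 78.30000000000001
tray [[0.6836, 0.1591, 0.006], [0.6448, -0.1495, 0.006], [0.5358, -0.1348, 0.006], [0.5772, 0.1699, 0.006]]
cap [4.464e-01 1.000e-04 1.060e-01] [ 4.52e-01 -3.00e-04  1.06e-01]
pink [ 0.4389 -0.0934  0.032 ] [ 0.3587 -0.0004  0.032 ] [ 0.4436 -0.0939  0.032 ]
[[0.4389, 0.0282, 0.062], [0.416, -0.0045, 0.062], [0.4478, -0.0287, 0.062]]
0.039817982148792626 55.04508943272977
0.039967209140908753 52.728451871179196
tick -36.82324771449795
```

```bash
cat > fit.py <<'E'
from h import *
from scipy.optimize import minimize
SC=4
def box(x,y,yaw,z0,z1,w):
    c,s=np.cos(yaw),np.sin(yaw)
    return [(x+c*a-s*b,y+s*a+c*b,z) for a in(-w/2,w/2) for b in(-w/2,w/2) for z in(z0,z1)]
def cyl(x,y,z0,z1,r):
    return [(x+r*np.cos(a),y+r*np.sin(a),z) for a in np.linspace(0,2*np.pi,40) for z in(z0,z1)]
def mask(c,parts,roi):
    u0,v0,w,h=roi; m=np.zeros((h*SC,w*SC),np.uint8)
    for P in parts:
        q=np.array([(proj(c,p)-[u0,v0]+.5)*SC-.5 for p in P])
        cv2.fillConvexPoly(m,cv2.convexHull((q*16).round().astype(np.int32)),255,shift=4)
    return cv2.GaussianBlur(cv2.resize(m,(w,h),interpolation=cv2.INTER_AREA).astype(float)/255,(0,0),.8)
def fit(views,model,x0,step):
    # views: (cam, observed 0..1 mask, roi)
    f=lambda p:sum(((mask(c,model(p),r)-o)**2).sum() for c,o,r in views)
    best=None
    x=np.array(x0,float)
    for k in range(3):
        sim=np.vstack([x]+[x+np.eye(len(x))[i]*step[i] for i in range(len(x))])
        r=minimize(f,x,method='Nelder-Mead',options=dict(initial_simplex=sim,xatol=1e-5,fatol=1e-4,maxiter=400)); x=r.x
    return x,r.fun
def yel(c,roi):
    u0,v0,w,h=roi; im=c['pixels'][v0:v0+h,u0:u0+w].astype(float)
    r,g,b=im[...,0],im[...,1],im[...,2]
    return np.clip(((r+g)/2-b)/(np.maximum(r,1))/0.55,0,1), im
E
cat > f0.py <<'E'
from fit import *
t=load('top0'); s=load('scene0')
vt=(330,158,45,45); vs=(282,220,52,45)
def obs(c,roi):
    o,_=yel(c,roi); m=(o>.5).astype(np.uint8)
    n,l,stt,_=cv2.connectedComponentsWithStats(m); k=1+stt[1:,4].argmax()
    h=cv2.convexHull(cv2.findContours((l==k).astype(np.uint8),cv2.RETR_EXTERNAL,cv2.CHAIN_APPROX_NONE)[0][0])
    z=np.zeros_like(m); cv2.fillConvexPoly(z,h,1); return cv2.GaussianBlur(z.astype(float),(0,0),.8)
V=[(t,obs(t,vt),vt),(s,obs(s,vs),vs)]
M=lambda p:[box(p[0],p[1],p[2],.006,.034,.084)]
for v in(V[:1],V[1:],V):
    p,f=fit(v,M,(.6,-.088,-.12),(.01,.01,.1)); print(p.round(4),np.degrees(p[2]).round(2),f)
# cap : yellow hull in both
ct=(308,205,35,40); cs=(300,165,32,50)
def obc(c,roi,lim):
    o,_=yel(c,roi); m=(o>.5).astype(np.uint8); n,l,stt,_=cv2.connectedComponentsWithStats(m);
    print([x.tolist() for x in stt[1:]])
    k=1+stt[1:,4].argmax(); return cv2.GaussianBlur((l==k).astype(float),(0,0),.8)
C=[(t,obc(t,ct,0),ct),(s,obc(s,cs,0),cs)]
M=lambda p:[cyl(p[0],p[1],.074,.106,.023)]
for v in(C[:1],C[1:],C):
    p,f=fit(v,M,(.448,0),(.01,.01)); print(p.round(4),f)
E
python3 f0.py
```

```text
[ 0.5975 -0.0871 -0.1364] -7.82 5.174297806559888
[ 0.5948 -0.0868 -0.1613] -9.24 4.384050760693357
[ 0.5957 -0.087  -0.1472] -8.43 16.020966442716823
[[7, 9, 16, 18, 219], [15, 28, 2, 1, 2]]
[[7, 4, 17, 19, 281], [7, 28, 17, 9, 128]]
[0.4466 0.0012] 2.649635987617196
[0.4465 0.0015] 6.07611947229514
[0.4463 0.0009] 9.267839978200639
```

The fits from the two views agree within about 3 mm. The cap is at (0.4465, 0.001), the bottle yaw is about 54° (≡ -36°), and the pocket is at (0.596, -0.087) with yaw about -8°. The plan is to grip the cap with the jaws at about -16°, so joint 6 has room for the later +28° and +80° turns. I'll travel above the bottle first.

```bash
python3 -m inch '[{"translation":[0,0,0.2],"delta_rot":[0,0,0],"gripper":1},{"translation":[0.0756,-0.258,0.1],"delta_rot":[0,0,-0.0288],"gripper":1},{"translation":[0.0756,-0.258,0.1],"delta_rot":[0,0,-0.0288],"gripper":1},{"translation":[0.0756,-0.258,0],"delta_rot":[0,0,-0.0288],"gripper":1},{"translation":[0.0756,-0.258,0],"delta_rot":[0,0,-0.0288],"gripper":1},{"translation":[0.0756,-0.258,0],"delta_rot":[0,0,-0.0288],"gripper":1},{"translation":[0.0756,-0.258,0],"delta_rot":[0,0,-0.0288],"gripper":1},{"translation":[0.0756,-0.258,0],"delta_rot":[0,0,-0.0288],"gripper":1}]' 80
```

```text
time_s: 0.77
tool_pos: [0.3176, 0.4388, 0.271]
tcp_rot: [-3.141, -0.001, -2.399]
contact_force: [0.2, 0.2, 0.7]
opening: 0.0854
```

```bash
python3 -m inch '[{"translation":[0.0756,-0.258,0],"delta_rot":[0,0,-0.0288],"gripper":1},{"translation":[0.0756,-0.258,0],"delta_rot":[0,0,-0.0288],"gripper":1},{"translation":[0.0756,-0.258,0],"delta_rot":[0,0,-0.0288],"gripper":1},{"translation":[0.0756,-0.258,0],"delta_rot":[0,0,-0.0288],"gripper":1},{"translation":[0.0756,-0.258,0],"delta_rot":[0,0,-0.0288],"gripper":1},{"translation":[0.0756,-0.258,0],"delta_rot":[0,0,-0.0288],"gripper":1},{"translation":[0.0756,-0.258,0],"delta_rot":[0,0,-0.0288],"gripper":1},{"translation":[0.0756,-0.258,0],"delta_rot":[0,0,-0.0288],"gripper":1}]'
```

```text
time_s: 1.43
tool_pos: [0.3779, 0.2325, 0.2711]
tcp_rot: [-3.142, -0.0, -2.881]
contact_force: [0.6, -0.3, -0.7]
opening: 0.0851
```

```bash
python3 -m inch '[{"translation":[0.0756,-0.258,0],"delta_rot":[0,0,-0.0288],"gripper":1},{"translation":[0.0756,-0.258,0],"delta_rot":[0,0,-0.0288],"gripper":1},{"translation":[0.0756,-0.258,0],"delta_rot":[0,0,-0.0288],"gripper":1},{"translation":[0.0756,-0.258,0],"delta_rot":[0,0,-0.0288],"gripper":1},{"translation":[0.0756,-0.258,0],"delta_rot":[0,0,-0.0288],"gripper":1},{"translation":[0.0756,-0.258,0],"delta_rot":[0,0,-0.0288],"gripper":1},{"translation":[0.0756,-0.258,0],"delta_rot":[0,0,-0.0288],"gripper":1},{"translation":[0,0,0],"delta_rot":[0,0,0],"gripper":1}]'; python3 -c "from h import *;st()"
```

```text
time_s: 2.1
tool_pos: [0.4311, 0.0502, 0.271]
tcp_rot: [-3.141, -0.001, 2.976]
contact_force: [-1.3, -0.8, -0.2]
opening: 0.0856
time_s 2.1
q [ 5.7400e-01 -7.9100e-02 -4.1830e-01  3.0000e-04 -1.2327e+00 -7.3940e-01]
tool_pos [0.4311 0.0502 0.271 ]
tcp_rot [-3.1407e+00 -6.0000e-04  2.9763e+00]
contact_force [-1.3245 -0.8126 -0.1957]
moment [0.0236 0.0384 0.0398]
opening 0.0856
```

```bash
python3 -m inch '[{"translation":[0.051,-0.164,-0.25],"delta_rot":[0,0,0],"gripper":1},{"translation":[0.051,-0.164,-0.25],"delta_rot":[0,0,0],"gripper":1},{"translation":[0.051,-0.164,-0.25],"delta_rot":[0,0,0],"gripper":1},{"translation":[0,0,-0.25],"delta_rot":[0,0,0],"gripper":1},{"translation":[0,0,-0.25],"delta_rot":[0,0,0],"gripper":1},{"translation":[0,0,0],"delta_rot":[0,0,0],"gripper":1}]'; python3 - <<'E'
from h import *
snap('top','top1');snap('scene','scene1')
crop('top1',260,140,130,130,4,'a');crop('scene1',240,100,160,130,4,'b')
a=cv2.imread('pics/a.png');b=cv2.imread('pics/b.png');b=cv2.resize(b,(640,520))
cv2.imwrite('pics/ab1.png',cv2.resize(np.hstack([a,b]),None,fx=.68,fy=.68))
E
```

```text
time_s: 2.6
tool_pos: [0.4431, 0.003, 0.142]
tcp_rot: [-3.138, -0.007, 2.981]
contact_force: [-1.4, -0.0, -1.0]
opening: 0.0851
```

View pics/ab1.png

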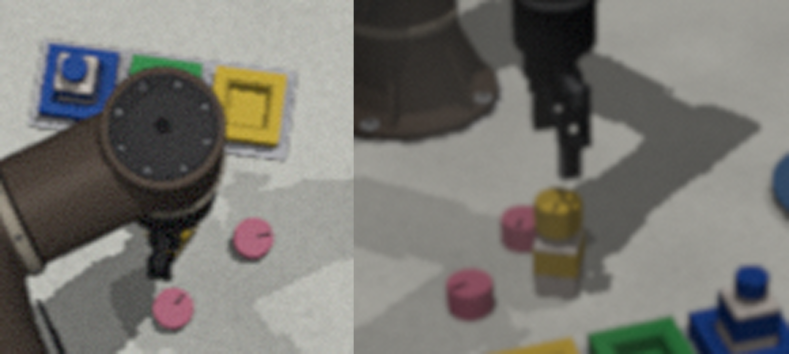

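The jaws straddle the cap along x with the front finger in line with it. I'll descend now.

```bash
python3 -m inch '[{"translation":[0,0,0],"delta_rot":[0,0,0],"gripper":1},{"translation":[0,0,-0.15],"delta_rot":[0,0,0],"gripper":1},{"translation":[0,0,-0.15],"delta_rot":[0,0,0],"gripper":1},{"translation":[0,0,-0.15],"delta_rot":[0,0,0],"gripper":1},{"translation":[0,0,-0.15],"delta_rot":[0,0,0],"gripper":1},{"translation":[0,0,-0.1],"delta_rot":[0,0,0],"gripper":1},{"translation":[0,0,0],"delta_rot":[0,0,0],"gripper":1},{"translation":[0,0,0],"delta_rot":[0,0,0],"gripper":1}]'
```

```text
time_s: 3.37
tool_pos: [0.447, 0.0047, 0.0775]
tcp_rot: [3.141, 0.001, 2.983]
contact_force: [-0.7, -1.7, -0.4]
opening: 0.0852
```

```bash
python3 -m inch '[{"translation":[0,-0.035,-0.075],"delta_rot":[0,0,0],"gripper":1},{"translation":[0,0,0],"delta_rot":[0,0,0],"gripper":1},{"translation":[0,0,0],"delta_rot":[0,0,0],"gripper":0},{"translation":[0,0,0],"delta_rot":[0,0,0],"gripper":0},{"translation":[0,0,0],"delta_rot":[0,0,0],"gripper":0},{"translation":[0,0,0],"delta_rot":[0,0,0],"gripper":0},{"translation":[0,0,0],"delta_rot":[0,0,0],"gripper":0},{"translation":[0,0,0],"delta_rot":[0,0,0],"gripper":0}]' 80;python3 -m inch '[{"translation":[0,0,0],"delta_rot":[0,0,0],"gripper":0},{"translation":[0,0,0],"delta_rot":[0,0,0],"gripper":0},{"translation":[0,0,0],"delta_rot":[0,0,0],"gripper":0},{"translation":[0,0,0],"delta_rot":[0,0,0],"gripper":0}]'
```

```text
time_s: 4.03
tool_pos: [0.4464, 0.0007, 0.0692]
tcp_rot: [3.141, 0.0, 2.983]
contact_force: [-1.0, -0.1, 5.0]
opening: 0.0444
time_s: 4.37
tool_pos: [0.4464, 0.0007, 0.0692]
tcp_rot: [3.141, 0.0, 2.983]
contact_force: [-1.1, -0.1, 6.3]
opening: 0.0444
```

```bash
python3 -m inch '[{"translation":[0,0,0.05],"delta_rot":[0,0,0],"gripper":0},{"translation":[0,0,0.1],"delta_rot":[0,0,0],"gripper":0},{"translation":[0,0,0.15],"delta_rot":[0,0,0],"gripper":0},{"translation":[0,0,0.15],"delta_rot":[0,0,0],"gripper":0},{"translation":[0,0,0.15],"delta_rot":[0,0,0],"gripper":0},{"translation":[0,0,0],"delta_rot":[0,0,0],"gripper":0},{"translation":[0,0,0],"delta_rot":[0,0,0],"gripper":0}]'; python3 - <<'E'
from h import *
snap('scene','scene2');snap('top','top2')
crop('scene2',240,90,160,120,5,'s2c')
E
```

```text
time_s: 4.95
tool_pos: [0.4463, 0.0008, 0.129]
tcp_rot: [3.141, 0.001, 2.982]
contact_force: [0.2, 0.5, -3.9]
opening: 0.0445
```

View pics/s2c.png

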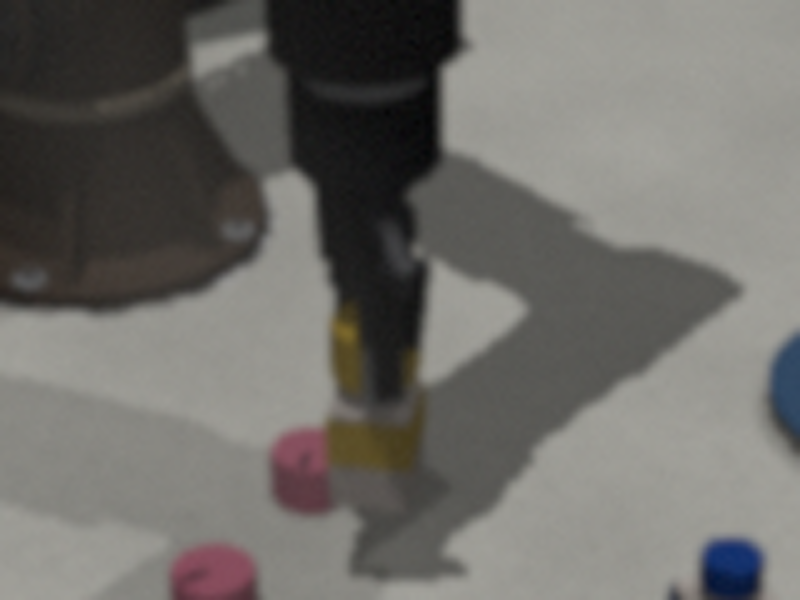

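Lifted cleanly and upright. I'll refine the bottle yaw from the label band before turning.

```bash
cat > f2.py <<'E'
from fit import *
for fn,roi,x0 in(('scene0',(296,185,36,26),(.4465,.001,-.63,.02,.05)),('scene2',(298,164,40,26),(.4465,.001,-.63,.08,.11))):
    s=load(fn); o,_=yel(s,roi); m=(o>.45).astype(np.uint8)
    n,l,stt,_=cv2.connectedComponentsWithStats(m);print(stt[1:].tolist()); k=1+stt[1:,4].argmax()
    if fn=='scene2': m[:8]=0  # cut cap
    ob=cv2.GaussianBlur((l==k).astype(float),(0,0),.8)
    def M(p): return [ [q for q in box(p[0],p[1],p[2],p[3],p[4],.044)] ]
    # band visible region = side faces only: remove top face
    import fit
    def mk(c,parts,r):
        P=parts[0]; a=mask0(c,[P],r); top=mask0(c,[[q for q in P if q[2]==max(x[2] for x in P)]],r); return np.clip(a-top,0,1)
    mask0=fit.__dict__.get('mask0') or fit.mask; fit.mask0=mask0; fit.mask=mk
    for y0 in(-.8,-.63,-.45):
        x=list(x0);x[2]=y0
        p,f=fit.fit([(s,ob,roi)],M,x,(.003,.003,.15,.005,.005)); print(fn,p.round(4),np.degrees(p[2]).round(1),f)
E
python3 f2.py
```

```text
[[12, 0, 15, 3, 35], [10, 7, 18, 10, 134]]
scene0 [ 0.4422  0.0033 -0.513   0.0261  0.0528] -29.4 2.4399702636580027
scene0 [ 0.4411  0.0038 -0.5109  0.0249  0.0519] -29.3 2.411461089312884
scene0 [ 0.4425  0.0027 -0.4865  0.0268  0.0538] -27.9 2.3214818975766827
[[9, 0, 6, 5, 21], [22, 0, 3, 3, 6], [7, 7, 20, 13, 168]]
scene2 [ 0.4406  0.0037 -0.6048  0.0839  0.1118] -34.7 1.6136976154720437
scene2 [ 0.4426  0.0028 -0.6005  0.0857  0.1131] -34.4 1.603296451677914
scene2 [ 0.4449  0.0017 -0.6004  0.0875  0.115 ] -34.4 1.5509251458022923
```

```bash
python3 -m inch '[{"translation":[0.187,-0.11,0],"delta_rot":[0,0,0.0276],"gripper":0},{"translation":[0.187,-0.11,0],"delta_rot":[0,0,0.0276],"gripper":0},{"translation":[0.187,-0.11,0],"delta_rot":[0,0,0.0276],"gripper":0},{"translation":[0.187,-0.11,0],"delta_rot":[0,0,0.0276],"gripper":0},{"translation":[0.187,-0.11,0],"delta_rot":[0,0,0.0276],"gripper":0},{"translation":[0.187,-0.11,0],"delta_rot":[0,0,0.0276],"gripper":0},{"translation":[0.187,-0.11,0],"delta_rot":[0,0,0.0276],"gripper":0},{"translation":[0.187,-0.11,0],"delta_rot":[0,0,0.0276],"gripper":0}]';python3 -m inch '[{"translation":[0,0,0],"delta_rot":[0,0,0],"gripper":0},{"translation":[0,0,0],"delta_rot":[0,0,0],"gripper":0}]'; python3 - <<'E'
from h import *
snap('scene','scene3');snap('top','top3');st()
crop('scene3',260,130,160,120,5,'s3c')
E
```

```text
time_s: 5.72
tool_pos: [0.5958, -0.0881, 0.1268]
tcp_rot: [3.141, -0.003, -2.836]
contact_force: [-1.0, -0.3, -3.0]
opening: 0.0443
time_s: 5.88
tool_pos: [0.5954, -0.088, 0.1265]
tcp_rot: [3.141, -0.003, -2.84]
contact_force: [0.0, -0.4, -2.6]
opening: 0.0446
time_s 5.9833
q [ 1.787e-01  3.257e-01 -2.910e-01 -5.000e-04 -9.570e-01  1.238e-01]
tool_pos [ 0.5946 -0.0873  0.1273]
tcp_rot [ 3.1408e+00 -2.8000e-03 -2.8394e+00]
contact_force [ 0.0284  0.2999 -3.0241]
moment [0.0809 0.0698 0.0253]
opening 0.0442
```

View pics/s3c.png

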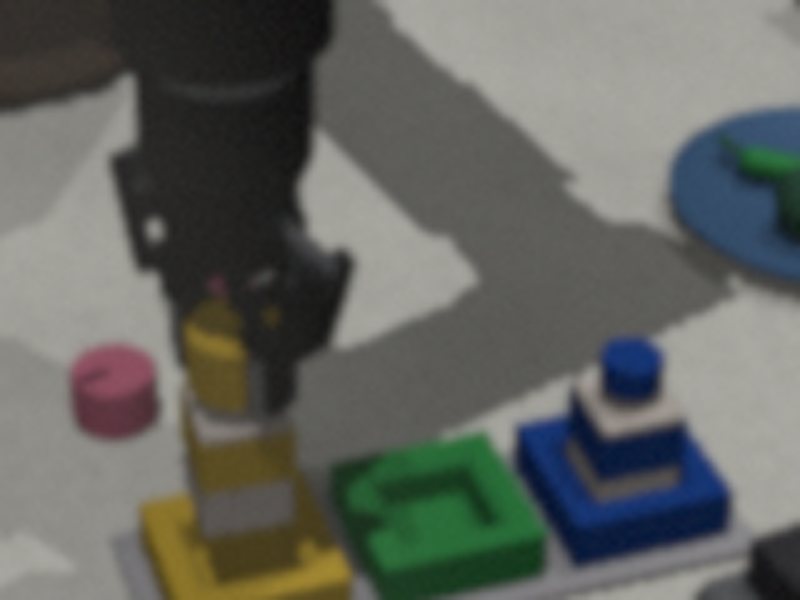

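The bottle hangs upright over the yellow pocket and its face is parallel to the block. I'll lower it in steps and watch the force.

```bash
python3 -m inch '[{"translation":[0.012,0.003,-0.05],"delta_rot":[0,0,0],"gripper":0},{"translation":[0,0,-0.05],"delta_rot":[0,0,0],"gripper":0},{"translation":[0,0,-0.05],"delta_rot":[0,0,0],"gripper":0},{"translation":[0,0,-0.05],"delta_rot":[0,0,0],"gripper":0},{"translation":[0,0,-0.05],"delta_rot":[0,0,0],"gripper":0},{"translation":[0,0,0],"delta_rot":[0,0,0],"gripper":0}]';python3 -m inch '[{"translation":[0,0,-0.03],"delta_rot":[0,0,0],"gripper":0},{"translation":[0,0,-0.03],"delta_rot":[0,0,0],"gripper":0},{"translation":[0,0,0],"delta_rot":[0,0,0],"gripper":0}]'
```

```text
time_s: 6.48
tool_pos: [0.5962, -0.0869, 0.1025]
tcp_rot: [3.141, -0.002, -2.838]
contact_force: [-0.4, -0.2, -3.2]
opening: 0.0446
time_s: 6.73
tool_pos: [0.5968, -0.087, 0.0972]
tcp_rot: [3.141, -0.001, -2.838]
contact_force: [-0.2, 0.3, -3.5]
opening: 0.0444
```

```bash
python3 -m inch '[{"translation":[0,0,-0.04],"delta_rot":[0,0,0],"gripper":0},{"translation":[0,0,-0.04],"delta_rot":[0,0,0],"gripper":0},{"translation":[0,0,0],"delta_rot":[0,0,0],"gripper":0}]';python3 -m inch '[{"translation":[0,0,-0.03],"delta_rot":[0,0,0],"gripper":0},{"translation":[0,0,-0.03],"delta_rot":[0,0,0],"gripper":0},{"translation":[0,0,0],"delta_rot":[0,0,0],"gripper":0}]'
```

```text
time_s: 6.98
tool_pos: [0.5965, -0.087, 0.0888]
tcp_rot: [3.141, -0.001, -2.838]
contact_force: [0.8, -0.5, -3.4]
opening: 0.0444
time_s: 7.23
tool_pos: [0.5966, -0.087, 0.0831]
tcp_rot: [3.141, -0.001, -2.838]
contact_force: [-1.2, -0.2, -3.6]
opening: 0.0446
```

```bash
python3 -m inch '[{"translation":[0,0,-0.02],"delta_rot":[0,0,0],"gripper":0},{"translation":[0,0,-0.02],"delta_rot":[0,0,0],"gripper":0},{"translation":[0,0,0],"delta_rot":[0,0,0],"gripper":0},{"translation":[0,0,0],"delta_rot":[0,0,0],"gripper":0}]'; python3 - <<'E'
from h import *
snap('scene','scene4');crop('scene4',260,130,160,120,5,'s4c')
E
```

```text
time_s: 7.57
tool_pos: [0.5977, -0.0874, 0.0809]
tcp_rot: [-3.141, 0.001, -2.838]
contact_force: [-2.3, -2.2, 6.4]
opening: 0.0441
```

View pics/s4c.png

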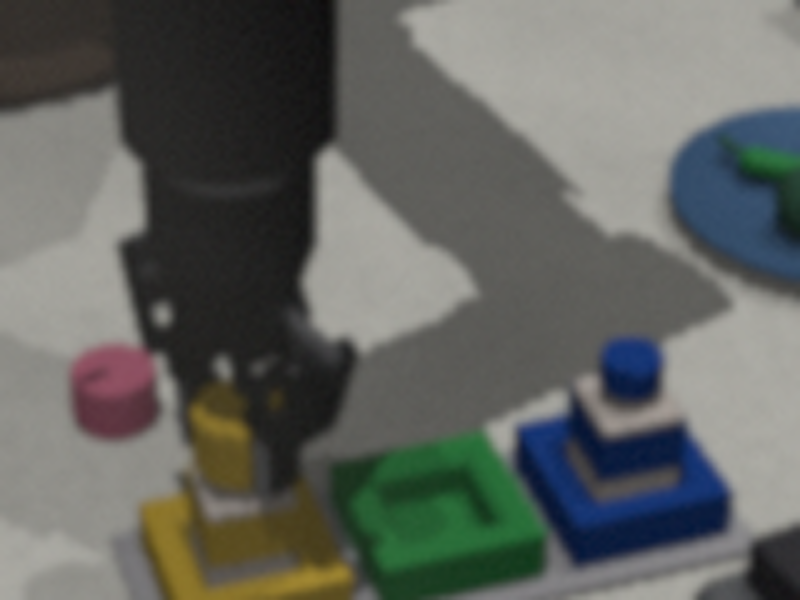

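Contact came at TCP z = 0.081, the height expected for a seated bottle. Now I'll press down in steps.

```bash
python3 -m inch '[{"translation":[0,0,-0.015],"delta_rot":[0,0,0],"gripper":0},{"translation":[0,0,-0.015],"delta_rot":[0,0,0],"gripper":0},{"translation":[0,0,0],"delta_rot":[0,0,0],"gripper":0},{"translation":[0,0,0],"delta_rot":[0,0,0],"gripper":0}]' 100;python3 -m inch '[{"translation":[0,0,-0.015],"delta_rot":[0,0,0],"gripper":0},{"translation":[0,0,-0.015],"delta_rot":[0,0,0],"gripper":0},{"translation":[0,0,0],"delta_rot":[0,0,0],"gripper":0},{"translation":[0,0,0],"delta_rot":[0,0,0],"gripper":0}]'
```

```text
time_s: 7.95
tool_pos: [0.5977, -0.0875, 0.0782]
tcp_rot: [-3.14, 0.001, -2.838]
contact_force: [-2.5, -2.1, 8.2]
opening: 0.0442
time_s: 8.28
tool_pos: [0.5978, -0.0875, 0.0755]
tcp_rot: [-3.14, 0.002, -2.838]
contact_force: [-2.8, -0.9, 9.8]
opening: 0.0444
```

```bash
python3 -m inch '[{"translation":[0,0,-0.004],"delta_rot":[0,0,0.04],"gripper":0},{"translation":[0,0,0],"delta_rot":[0,0,0.04],"gripper":0},{"translation":[0,0,0],"delta_rot":[0,0,0.04],"gripper":0},{"translation":[0,0,0],"delta_rot":[0,0,0.04],"gripper":0},{"translation":[0,0,0],"delta_rot":[0,0,0.04],"gripper":0},{"translation":[0,0,0],"delta_rot":[0,0,0.04],"gripper":0},{"translation":[0,0,0],"delta_rot":[0,0,0.04],"gripper":0}]'; python3 -c "from h import *;st()"
```

```text
time_s: 8.87
tool_pos: [0.5993, -0.0868, 0.0757]
tcp_rot: [-3.138, 0.003, -2.247]
contact_force: [-0.5, 0.7, 9.0]
opening: 0.0442
time_s 8.8667
q [ 0.179   0.3843 -0.3415  0.0012 -0.84    0.7152]
tool_pos [ 0.5993 -0.0868  0.0757]
tcp_rot [-3.1377  0.0032 -2.2466]
contact_force [-0.5341  0.7488  9.0444]
moment [ 0.4128  0.0653 -0.0063]
opening 0.0442
```

```bash
python3 -m inch '[{"translation":[-0.01,0,-0.005],"delta_rot":[0,0,0.048],"gripper":0},{"translation":[0,0,0],"delta_rot":[0,0,0.048],"gripper":0},{"translation":[0,0,0],"delta_rot":[0,0,0.048],"gripper":0},{"translation":[0,0,0],"delta_rot":[0,0,0.048],"gripper":0},{"translation":[0,0,0],"delta_rot":[0,0,0.048],"gripper":0},{"translation":[0,0,0],"delta_rot":[0,0,0.048],"gripper":0},{"translation":[0,0,0],"delta_rot":[0,0,0.048],"gripper":0},{"translation":[0,0,0],"delta_rot":[0,0,0],"gripper":0}]'; python3 -c "from h import *;st()"
```

```text
time_s: 9.53
tool_pos: [0.5987, -0.0868, 0.0754]
tcp_rot: [-3.136, -0.0, -1.54]
contact_force: [0.1, 0.9, 9.4]
opening: 0.0445
time_s 9.5333
q [ 1.7930e-01  3.8350e-01 -3.4390e-01  1.4000e-03 -8.3780e-01  1.4208e+00]
tool_pos [ 0.5987 -0.0868  0.0754]
tcp_rot [-3.1359e+00 -2.0000e-04 -1.5405e+00]
contact_force [0.1442 0.8531 9.4207]
moment [ 0.2252 -0.097  -0.0059]
opening 0.0445
```

```bash
python3 -m inch '[{"translation":[0,0,0],"delta_rot":[0,0,0.04],"gripper":0},{"translation":[0,0,0],"delta_rot":[0,0,0],"gripper":0},{"translation":[0,0,0.03],"delta_rot":[0,0,0],"gripper":0},{"translation":[0,0,0.03],"delta_rot":[0,0,0],"gripper":0},{"translation":[0,0,0.03],"delta_rot":[0,0,0],"gripper":0},{"translation":[0,0,0.03],"delta_rot":[0,0,0],"gripper":0},{"translation":[0,0,0],"delta_rot":[0,0,0],"gripper":0}]'; python3 - <<'E'
from h import *
st();snap('scene','scene5');crop('scene5',260,130,160,120,5,'s5c')
E
```

```text
time_s: 10.12
tool_pos: [0.5968, -0.0868, 0.0859]
tcp_rot: [-3.14, 0.0, -1.464]
contact_force: [1.1, 1.6, 3.0]
opening: 0.0441
time_s 10.1167
q [ 1.7920e-01  3.7060e-01 -3.3420e-01  1.0000e-04 -8.6390e-01  1.4983e+00]
tool_pos [ 0.5968 -0.0868  0.0859]
tcp_rot [-3.1395e+00  1.0000e-04 -1.4641e+00]
contact_force [1.0976 1.6305 3.046 ]
moment [ 0.3028 -0.5974  0.0222]
opening 0.0441
```

View pics/s5c.png

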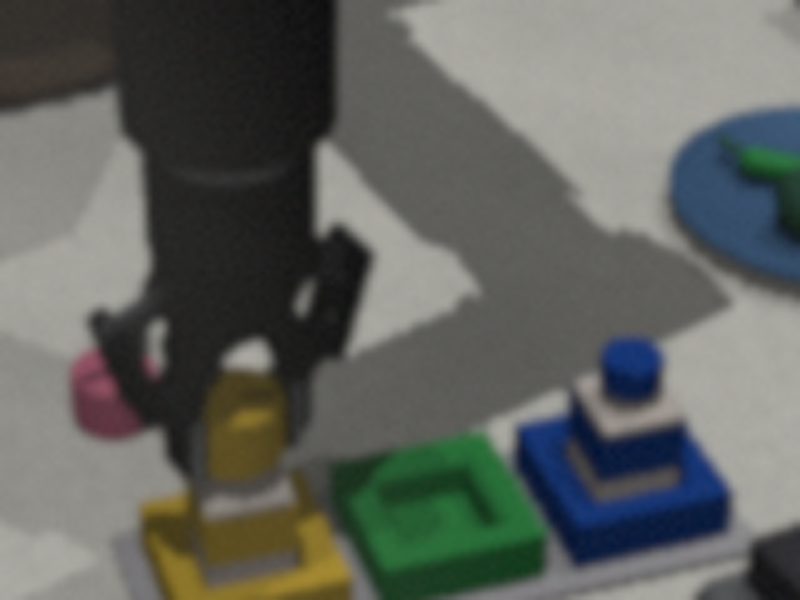

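The tool has risen 10 mm and the bottle hasn't come with it. I'll keep lifting slowly.

```bash
python3 -m inch '[{"translation":[0,0,0.04],"delta_rot":[0,0,0],"gripper":0},{"translation":[0,0,0.04],"delta_rot":[0,0,0],"gripper":0},{"translation":[0,0,0],"delta_rot":[0,0,0],"gripper":0}]';python3 -m inch '[{"translation":[0,0,0.05],"delta_rot":[0,0,0],"gripper":0},{"translation":[0,0,0.05],"delta_rot":[0,0,0],"gripper":0},{"translation":[0,0,0.05],"delta_rot":[0,0,0],"gripper":0},{"translation":[0,0,0],"delta_rot":[0,0,0],"gripper":0}]'; python3 - <<'E'
from h import *
st();snap('scene','scene6');crop('scene6',260,130,160,120,5,'s6c')
E
```

```text
time_s: 10.42
tool_pos: [0.5959, -0.0871, 0.0932]
tcp_rot: [3.141, -0.0, -1.464]
contact_force: [0.4, 0.5, -0.0]
opening: 0.0442
time_s: 10.75
tool_pos: [0.5965, -0.0871, 0.1092]
tcp_rot: [-3.14, -0.0, -1.464]
contact_force: [-0.0, -0.5, 0.7]
opening: 0.0443
time_s 10.75
q [ 1.7900e-01  3.4490e-01 -3.1050e-01  4.0000e-04 -9.1400e-01  1.4983e+00]
tool_pos [ 0.5965 -0.0871  0.1092]
tcp_rot [-3.1402e+00 -2.0000e-04 -1.4640e+00]
contact_force [-0.01   -0.4652  0.7324]
moment [-0.072  -0.0477 -0.0429]
opening 0.0443
```

View pics/s6c.png

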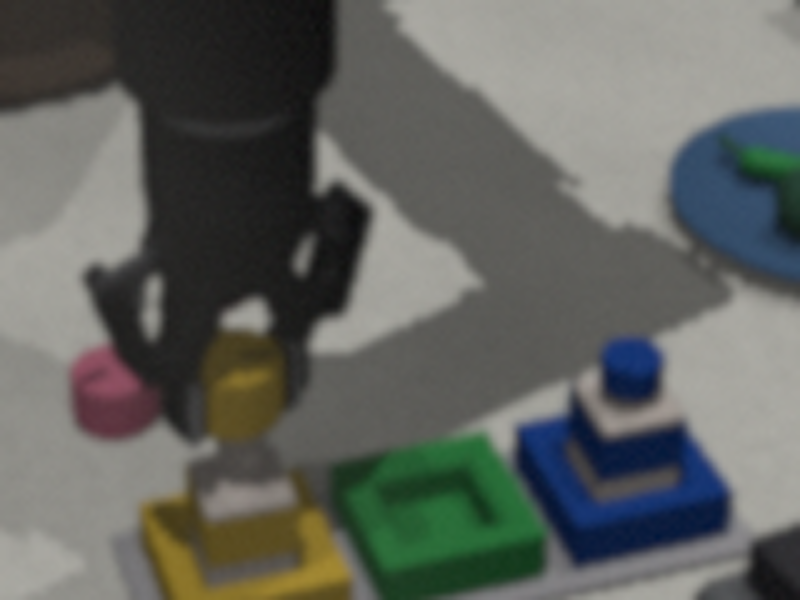

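The cap is off and the neck is visible below it at about (245,460). I'll raise it clear.

```bash
python3 -m inch '[{"translation":[0,0,0.1],"delta_rot":[0,0,0],"gripper":0},{"translation":[0,0,0.15],"delta_rot":[0,0,0],"gripper":0},{"translation":[0,0,0.15],"delta_rot":[0,0,0],"gripper":0},{"translation":[0,0,0.15],"delta_rot":[0,0,0],"gripper":0},{"translation":[0,0,0.1],"delta_rot":[0,0,0],"gripper":0},{"translation":[0,0,0],"delta_rot":[0,0,0],"gripper":0},{"translation":[0,0,0],"delta_rot":[0,0,0],"gripper":0}]'; python3 - <<'E'
from h import *
st();snap('scene','scene7');crop('scene7',260,110,160,140,4,'s7c');snap('top','top7');crop('top7',240,130,160,140,4,'t7c')
a=cv2.imread('pics/s7c.png');b=cv2.imread('pics/t7c.png');cv2.imwrite('pics/ab7.png',cv2.resize(np.hstack([a,b]),None,fx=.62,fy=.62,interpolation=cv2.INTER_AREA))
E
```

```text
time_s: 11.38
tool_pos: [0.5961, -0.087, 0.1733]
tcp_rot: [-3.141, 0.0, -1.464]
contact_force: [-0.9, -0.3, -0.3]
opening: 0.044
time_s 11.3833
q [ 1.7900e-01  2.8320e-01 -2.3540e-01 -3.0000e-04 -1.0511e+00  1.4983e+00]
tool_pos [ 0.5961 -0.087   0.1733]
tcp_rot [-3.1405e+00  3.0000e-04 -1.4644e+00]
contact_force [-0.9233 -0.2629 -0.2902]
moment [ 0.0076  0.0089 -0.0126]
opening 0.044
```

View pics/ab7.png

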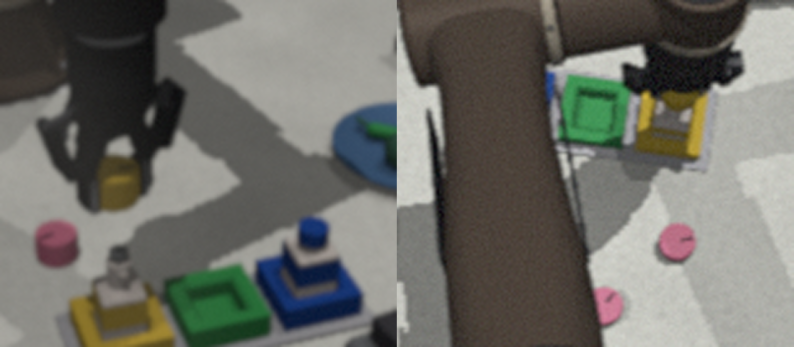

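View pics/s7c.png

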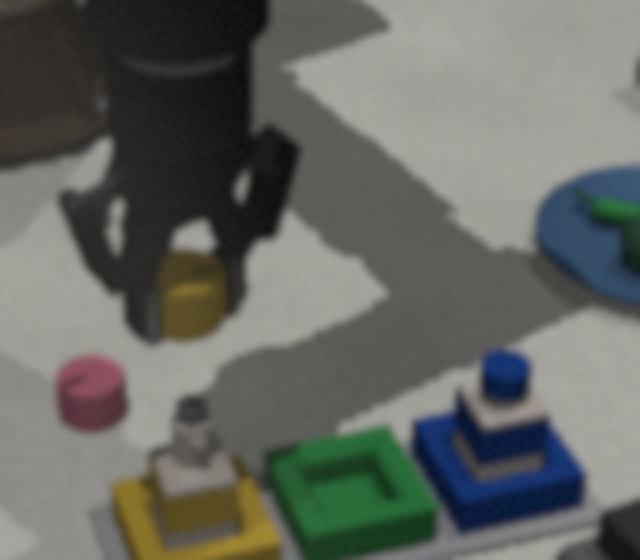

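The bottle stands in the yellow pocket with its neck open at about (192,408), and the cap is held level above it. I'll check the seat height by projecting the seated model.

```bash
python3 - <<'E'
from h import *
s=load('scene7')
im=cv2.imread('pics/scene7.png')[175:255,275:355]; im=cv2.resize(im,None,fx=7,fy=7,interpolation=cv2.INTER_CUBIC)
P=lambda p:tuple(int(x) for x in ((proj(s,p)-[275,175]+.5)*7-.5))
x,y,a=.596,-.087,np.radians(-8)
for z in(.074,):
    c=[P((x+np.cos(a)*i-np.sin(a)*j,y+np.sin(a)*i+np.cos(a)*j,z)) for i,j in((-.022,-.022),(.022,-.022),(.022,.022),(-.022,.022))]
    cv2.polylines(im,[np.array(c)],True,(0,0,255),1)
cv2.polylines(im,[np.array([P((x+.012*np.cos(t),y+.012*np.sin(t),.106)) for t in np.linspace(0,6.3,30)])],True,(0,255,0),1)
c=[P((x+np.cos(a)*i-np.sin(a)*j,y+np.sin(a)*i+np.cos(a)*j,.034)) for i,j in((-.042,-.042),(.042,-.042),(.042,.042),(-.042,.042))]
cv2.polylines(im,[np.array(c)],True,(255,0,0),1)
cv2.imwrite('pics/ov7.png',im)
E
```

```text
(no output)
```

View pics/ov7.png

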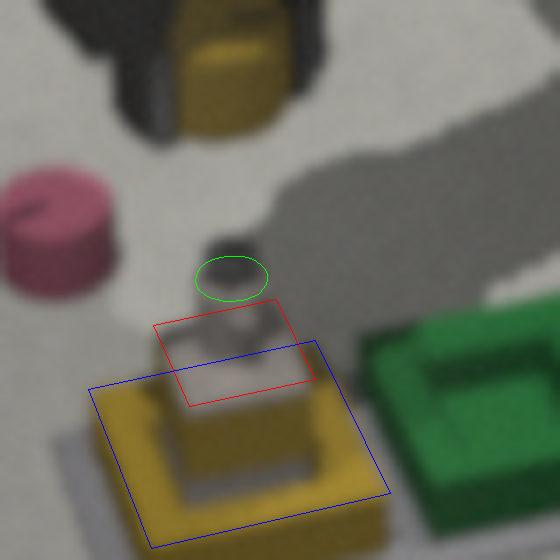

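The shoulder and block outlines match the fully seated model. The dark neck rim is about 3 px higher than I projected. As a last check, I'll compare the body's pixel rows before pressing (seated) and now.

```bash
python3 - <<'E'
from h import *
a,b=[load(f)['pixels'].astype(np.float32).mean(2) for f in('scene6','scene7')]
c=load('scene4')['pixels'].astype(np.float32).mean(2)
for n,(u,v,w,h) in dict(body=(298,231,22,16),block=(290,232,40,20)).items():
    for m,x in(('6',a),('4',c)):
        print(n,m,cv2.phaseCorrelate(x[v:v+h,u:u+w].copy(),b[v:v+h,u:u+w].copy(),cv2.createHanningWindow((w,h),cv2.CV_32F)))
import h as H
s=load('scene7'); print('px/mm z', proj(s,(.617,-.087,.05))-proj(s,(.617,-.087,.06)))
im0=load('scene0'); 
for f in('scene0','scene7'):
    p=load(f)['pixels'].astype(int)
    print(f,[p[v,309].tolist() for v in range(228,252)])
E
```

```text
body 6 ((0.09888463538896808, 0.10197004480190586), 1.0271123902251322)
body 4 ((0.062456544226900945, -0.10461220878653243), 0.9742172348002592)
block 6 ((0.1277190478099719, -0.3103744956147665), 0.9753647983074188)
block 4 ((-0.41482282908553714, -0.1681387452109835), 0.7969015431404114)
px/mm z [0.07393119 3.16755866]
scene0 [[145, 123, 49], [143, 120, 48], [140, 117, 48], [129, 108, 45], [110, 93, 41], [89, 76, 34], [83, 71, 34], [83, 71, 34], [91, 77, 34], [111, 93, 38], [133, 112, 45], [144, 121, 47], [147, 123, 48], [147, 123, 48], [147, 123, 47], [146, 122, 46], [147, 123, 48], [146, 123, 46], [146, 122, 45], [146, 122, 45], [146, 123, 47], [136, 114, 42], [116, 97, 38], [93, 79, 32]]
scene7 [[138, 131, 126], [141, 134, 129], [138, 132, 126], [129, 122, 118], [112, 105, 96], [97, 87, 67], [91, 78, 44], [89, 75, 33], [90, 76, 34], [89, 75, 33], [89, 76, 33], [90, 75, 33], [89, 75, 34], [88, 77, 45], [87, 79, 61], [88, 82, 75], [92, 86, 78], [103, 93, 71], [122, 106, 59], [138, 116, 49], [147, 123, 47], [145, 121, 46], [124, 104, 40], [101, 85, 35]]
```

The body has moved by about 0.1 px (roughly 0.3 mm) since it was pressed home, so it's still seated. Handing in.

```bash
python3 - <<'E'
from station import *
print(observe()['opening']); print(hand_in())
E
```

```text
0.04435160950702882
the job is handed in; nothing more can be done
None
```

I carried the bottle by its cap into the yellow pocket and opened the cap there: pressed about 6 mm at 10 N, turned 80° anticlockwise, lifted off. I handed the job in at about 11.5 s with the cap still gripped; no verdict was reported.

**Seating:** the bottle met the pocket floor at tool height 0.081 m, which matches its grip height on the table plus the 12 mm floor height. The last scene picture shows it upright in the pocket. Its body had shifted by about 0.1 pixel (roughly 0.3 mm) since I seated it.

**Cap:** it is held level, directly over the bottle and about 92 mm above its closed position. That leaves its rim about 72 mm clear of the mouth. The finger opening read 44 mm and the outside force was near zero.

**Disagreements:**
- In the last picture the dark neck rim sits about 3 pixels higher than I projected, but the shoulder and block outlines match the seated position. I put more weight on the shoulder and the contact height.
- My estimates of the bottle's turn before pickup ranged from -28° to -36°. I used -34.5°, and it went in with no noticeable side force.

**Other things on the worktop:** I did not measure them. The blue bottle and the parts of the plate I could see looked unmoved in the close-ups. The sample cup, tube rack, check weight and carton were outside those crops, and the arm never went near them.

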